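Put the scraper away, edge under its guard

ROBOT

A 6-joint arm with a two-finger parallel gripper is mounted at the origin on the work surface. World frame = base frame: x ahead of the robot, y to its left, z up, the work surface at z = 0. Lengths are in m, angles in rad, forces in N, time in s.
With the tool pointing down it reaches from about 0.35 to 0.85 m from the base axis. Payload 8.1 kg.
Tool frame: the origin (TCP) lies between the finger pads; the fingertips stand tips_ahead ahead of it and the grasp point (between the pads) lies 8 mm behind it (tips_ahead is the distance from the TCP to the fingertips, in m); z points along the fingers, x is the direction in which the jaws open and shut, and the axes are right-handed (so a half turn about z gives the same grasp; the last joint's range is limited). The gripper opens to 93 mm and grips with 3 to 60 N. Pads are 15 mm wide; open, the fingers measure 128 mm over their backs; the gripper's body (75 mm by 188 mm) begins 65 mm behind the grasp point.
Start: joints at [-1.433, 0.13, 1.488, -0, 1.523, -0.085], TCP at [0.133, -0.585, 0.23] pointing down, gripper open.
Joint ranges: [-2.96, 2.96], [-0.89, 2.26], [0.02, 2.5], [-1.34, 4.48], [0, 2.73], [-2.66, 2.66]. Speed limits (rad/s): [2.39, 2.39, 2.79, 3.14, 3.14, 3.14].

INTERFACE

Orientations are given as a rotation vector (axis times angle).
In Python, from plant import * gives the robot as it stands.
- The arm moves only by the tool play_rows, never from a script. Its argument "increments" is a list that holds one entry, the list of rows, each a list of 4 numbers: the shift along the tool's x, y, z in cm, then the turn about the tool's z in rad. A call has 1 to 5 rows; each row is the pose to reach, as a shift and turn from the pose measured when the call began, along the tool's axes at that moment; what a row does not reach only later rows make up. A row lasts 1/10 s, in which the tool goes at most 50 mm and 8.59 degrees, less where a joint would pass 70% of its speed; a pose out of reach is approached as far as the arm can. A call with a gripper value outside its range is refused whole. "jaw" is the finger opening in cm, from 0 to 9.3, set as the call begins (left out, the last holds). The fingers move at their own pace and stop on an object; "squeeze" is the grip in N (left out, the last holds). Time passes only in rows, so rows that repeat a pose let the fingers close. It gives the time, the measured TCP pose, the force and the opening at its end, in the units of the state.
- read_state(): the state, without advancing time (a new reading comes with each control period).
- read_camera(name): name is "scene" or "top"; returns (picture, depth): 480x640x3 uint8, blue, green, red; 480x640 float32, m along the optical axis (not along the pixel's ray), 0 where there is no reading.
- camera_params(name): a dict with "K" (3x3 intrinsics, pixels), "eye" and "orientation" of the camera in the world. Camera axes: x right, y up, looking along -z (the intrinsics and any distortion apply to the point x, -y, -z); pixel columns grow to the right and rows downward; lengths in m; the calibration is good to about 2 mm. A picture is of the moment at which its call begins. camera_params takes no time and is no camera call.
- close_job(): hands the job in, once; it reports no verdict.
The state is a dict: "t": time; "q": joint angles; "dq": joint speeds; "joint_torque": joint torques, N m; "tool_pos": TCP position; "orientation": TCP orientation; "force": force on the tool from outside, world axes, zero at the start; "wrist_torque": the same for the moment, N m; "opening": finger opening in m.
Only numpy, scipy, OpenCV 4.12 (cv2) and the standard library are available. Lean on these libraries where they do the work, as an engineer would, in place of code of your own. Each camera call takes 0.05 s, during which the arm holds its last target.

TASK

The round-nosed scraper with the flat-sided handle was shoved handle-first under the little bench shelf, so its bare edge sticks out. Draw it out, turn it round and put it away in the empty place of the tool rack: blade slid fully home into the slot of the wooden guard until the brass collar meets the guard, handle outwards and lying on the rack board, then let go. Leave everything else where it is.

Things in the scene. Friction and masses are not known exactly. Their poses are not given: they have to be found in the camera images.
- scraper: Turning scraper, 0.2 kg. Origin: underside centre of its handle; x towards the blade, z up as it lies. Flat-sided dark wood handle 105 long (x -52.5 to 52.5), 32 wide, 26 high, ending in a 12 mm brass collar of that section. Flat steel blade, x 52.5 to 147.5, 22 wide, 8 thick, round nose, from 9 to 17 mm height. Balances at x 28. Starts with all its handle and some blade under bench_shelf.
- scraper_shoulder (a point): Centre of the collar's end face where the blade begins (52.5 mm along x, 13 mm up from the scraper's origin). Axes as the scraper's.
- scraper_tip (a point): Nose of the scraper's blade (147.5 mm along x, 13 mm up from the scraper's origin).
- bench_shelf: Low fixed plywood shelf on the bench, 150 deep (x 0 to 150), 250 wide (y -125 to 125), top at 60 mm; board 16 thick, 44 mm clear underneath; 15 mm side panels; open front and back. Origin: middle of its front edge, at bench height; x points to the back, away from the robot.
- rack: Fixed tool rack: board 10 mm thick, x -125 to 115, 260 wide, a 30 mm high strip behind. Origin at bench height under the middle guard's front face; x points away from the robot. Three equal guards stand on it side by side, 76 mm apart; two hold tools.
- guard_free: The empty one of three like wooden blocks fixed on the rack board (in any place): 110 deep (x 0 to 110), 62 wide, 40 high. Its front face looks to -x (to the robot) and has a slot 30 wide, 16 high, from 5 to 21 mm above the board, 104 deep, closed at the back. Origin: bottom middle of the front face, on top of the board; x points into the slot.
- guard_b: The guard that holds the parting tool; same shape and axes as guard_free.
- guard_c: The guard that holds the skew chisel; same shape and axes as guard_free.
- parting_tool: Turning tool with a round wooden handle, 105 long and 26 in diameter, lying on the rack board in front of its guard, its 80 mm blade in the guard. Origin: under the middle of the handle; x towards the blade. Leave alone.
- skew: Like the parting tool, with an 18 mm wide blade. Leave alone.
- wax_tin: Steel tin, 60 in diameter, 30 high, standing in front of the bench shelf beside the blade. Origin: centre of its underside. Leave alone.
- oil_bottle: Amber bottle, 56 in diameter, 150 high, standing between shelf and rack, far back. Origin: centre of its underside. Leave alone.
- bowl: Small turned ivory bowl, 90 in diameter, 45 high, standing on the bench shelf. Origin: centre of its underside. Leave alone.
- offcut: Dark wood block 60 x 45 x 35 high between shelf and rack. Origin: centre of its underside. Leave alone.
- spindle_blank: Square wood blank 120 x 40 x 40, lying in the middle in front of the gap between shelf and rack. Origin: centre of its underside. Leave alone.
- oilstone: Grey sharpening stone 180 x 60 x 25, fixed to the bench at one side.
- mallet: Hammer, about 250 long and 100 wide at the head, lying at one side of the bench. Origin near its middle. Leave alone.

How it is judged:
At the end, for the whole second after the job is handed in: The scraper is at rest with its blade in the slot of the empty guard: collar within 6 mm of the guard's face, within 8 mm of the slot's middle sideways, in line with the slot to 5 degrees, handle outwards and lying on the rack board (6 mm) (x of scraper_shoulder in the frame of guard_free between -0.006 and 0.004 m and y of scraper_shoulder in the frame of guard_free between -0.008 and 0.008 m and z of scraper_shoulder in the frame of guard_free between 0.006 and 0.019 m and x of scraper_tip in the frame of guard_free above 0.08 m and angle between the x axis of scraper and the x axis of guard_free, either way round below 0.09 rad and linear speed of scraper below 0.02 m/s and angular speed of scraper below 0.2 rad/s); the robot touches nothing.
It fails at once if a tool in the rack moved by more than 20 mm (distance of any of parting_tool, skew from where it was at the start of the episode above 0.02 m).
It fails at once if the wax tin or the bowl moved by more than 20 mm (distance of any of wax_tin, bowl from where it was at the start of the episode above 0.02 m).
It fails at once if the oil bottle or the offcut moved by more than 20 mm (distance of any of oil_bottle, offcut from where it was at the start of the episode above 0.02 m).
It fails at once if the spindle blank or the mallet moved by more than 20 mm (distance of any of spindle_blank, mallet from where it was at the start of the episode above 0.02 m).
It also fails if it takes over 64 s, if anything falls off the work surface, if the arm or the gripper's body presses on something with over 40 N, if the wrist force passes 120 N, or if a joint passes its speed limit or range.

## Working session

There is one attempt and no reset: what is moved stays moved. The work goes in short steps, Python scripts to look and compute and a tool call to move; the robot and the scene stay as the last step left them, time stands still between calls to the robot, and variables do not carry over. Pictures are saved under pics/ and viewed, and the job is handed in when it is done.

Besides the shell and the picture viewer there is one more tool, called in YAML: its name, and indented under it one key for each argument. play_rows: Moves the arm, as the interface text tells. Its arguments: {"type":"object","properties":{"increments":{"type":"array"},"jaw":{"type":"number"},"squeeze":{"type":"number"}},"required":["increments"]}

```bash
ls; mkdir -p pics
python3 - <<'E'
from plant import *
import cv2,json
s=read_state(); print(s)
for n in("scene","top"):
    p,d=read_camera(n); cv2.imwrite(f"pics/{n}0.png",p); import numpy as np; np.save(f"{n}0.npy",d)
    print(camera_params(n), d.min(),d.max())
E
```

```text
pics
{'t': 0.0, 'q': array([-1.43338453e+00,  1.31139699e-01,  1.48925734e+00, -4.60126707e-05,
        1.52297693e+00, -8.54215730e-02]), 'dq': array([-1.81551609e-03,  1.42515343e-03,  1.83104087e-04,  8.31574208e-04,
       -1.07114024e-05, -8.64221389e-04]), 'joint_torque': array([-1.29787441e-04, -5.59850693e+01, -4.91751945e+01,  7.67676369e-02,
        3.56104178e-02, -1.24010571e-04]), 'tool_pos': array([ 0.13251563, -0.58463643,  0.22861229]), 'orientation': array([-2.45373093e+00,  1.95992593e+00,  2.07821226e-03]), 'force': array([ 0.22401508, -0.73349249, -0.06182607]), 'wrist_torque': array([-0.03624089,  0.00402673,  0.02528654]), 'opening': 0.09290457811316705}
{'K': array([[523.66118651,   0.        , 323.85464874],
       [  0.        , 523.66118651, 232.93992716],
       [  0.        ,   0.        ,   1.        ]]), 'eye': array([1.09052236, 0.68723734, 1.00755375]), 'orientation': array([0.32455314, 0.93299187, 2.33787945])} 0.0 3.6867175
{'K': array([[446.99620983,   0.        , 319.65851754],
       [  0.        , 446.99620983, 236.0262906 ],
       [  0.        ,   0.        ,   1.        ]]), 'eye': array([0.45369514, 0.01521878, 1.23266394]), 'orientation': array([ 0.0743826, -0.0691221, -1.5686909])} 0.0 2.110845
```

View pics/top0.png

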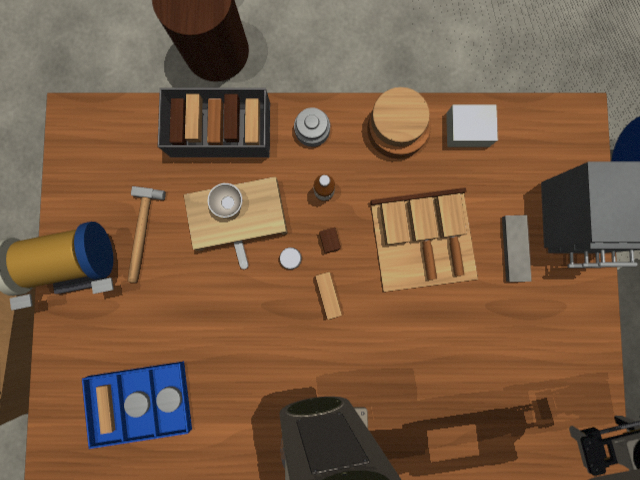

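View pics/scene0.png

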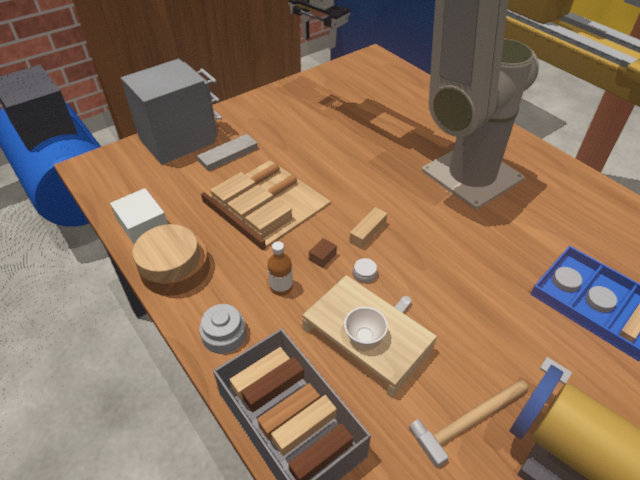

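```bash
cat > h.py <<'E'
from plant import *
import numpy as np, cv2
from scipy.spatial.transform import Rotation as R
def ray(n,uv):
    c=camera_params(n);K=c["K"];uv=np.atleast_2d(np.float64(uv))
    d=np.c_[(uv[:,0]-K[0,2])/K[0,0],-(uv[:,1]-K[1,2])/K[1,1],-np.ones(len(uv))]
    return c["eye"],R.from_rotvec(c["orientation"]).apply(d)
def onz(n,uv,z):
    e,d=ray(n,uv); return e+d*((z-e[2])/d[:,2])[:,None]
def cloud(n,dep):
    v,u=np.mgrid[:480,:640]; e,d=ray(n,np.c_[u.ravel(),v.ravel()])
    return (e+d*dep.reshape(-1,1)).reshape(480,640,3)
E
python3 - <<'E'
import plant; print([k for k in dir(plant) if k[0]!='_'])
from h import *
try: print(tips_ahead)
except Exception as e: print(e)
p=cv2.imread("pics/top0.png"); d=np.load("top0.npy")
a=cv2.resize(p[165:305,180:330],None,fx=5,fy=5,interpolation=cv2.INTER_CUBIC)[:,:800]; cv2.imwrite("pics/a.png",cv2.resize(a,(643,600)))
b=cv2.resize(p[180:300,360:490],None,fx=5,fy=5,interpolation=cv2.INTER_CUBIC); cv2.imwrite("pics/b.png",b)
C=cloud("top",d)
for uv in[(241,258),(290,259),(225,200),(260,225),(397,222),(397,260),(424,217),(430,260),(280,320)]: print(uv,C[uv[1],uv[0]].round(4))
E
```

```text
['IKError', 'camera_params', 'close_job', 'read_camera', 'read_state', 'tips_ahead']
0.011
(241, 258) [0.505  0.2338 0.0143]
(290, 259) [0.5019 0.0992 0.0276]
(225, 200) [0.6559 0.2692 0.0668]
(260, 225) [0.5902 0.1768 0.0604]
(397, 222) [ 0.5998 -0.1867  0.0498]
(397, 260) [ 0.5001 -0.1918  0.0109]
(424, 217) [ 0.6132 -0.2589  0.0497]
(430, 260) [ 0.4992 -0.2756  0.0367]
(280, 320) [ 0.3368  0.1273 -0.0014]
```

View pics/a.png

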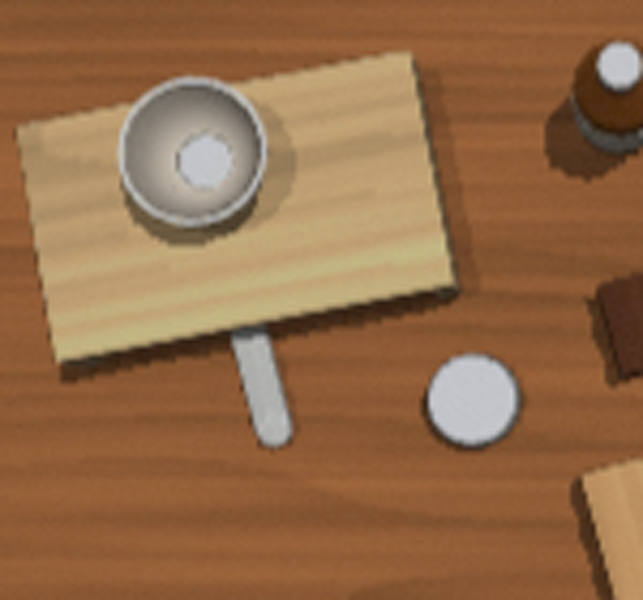

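View pics/b.png

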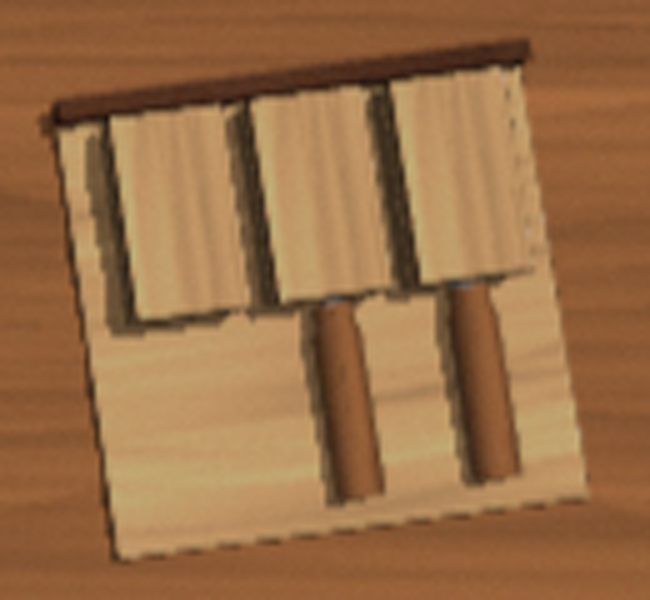

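Run:
```python
from h import *
p=cv2.imread("pics/top0.png"); d=np.load("top0.npy")
hsv=cv2.cvtColor(p,cv2.COLOR_BGR2HSV); C=cloud("top",d)
v,u=np.mgrid[:480,:640]
m=(hsv[...,1]<60)&(hsv[...,2]>90)&(u>225)&(u<262)&(v>235)&(v<275)
P=onz("top",np.c_[u[m],v[m]],0.017)[:,:2]
(c,wh,a)=cv2.minAreaRect(P.astype(np.float32)*1000); print("blade",len(P),c,wh,a)
mu=P.mean(0);w,V=np.linalg.eigh(np.cov((P-mu).T));ax=V[:,1]*-np.sign(V[0,1]);t=(P-mu)@ax
print(mu,ax,np.degrees(np.arctan2(ax[1],ax[0])),"tip",mu+ax*t.max(),"back",mu+ax*t.min(), np.ptp((P-mu)@V[:,0]))
# shelf
S=(C[...,2]>.052)&(C[...,2]<.068)&(u>180)&(u<290)&(v>170)&(v<255)
Q=onz("top",np.c_[u[S],v[S]],0.06)[:,:2];r=cv2.minAreaRect(Q.astype(np.float32)*1000);print("shelf",r,cv2.boxPoints(r).round())
G=((C[...,2]>.044)&(C[...,2]<.056)&(u>375)&(u<475)&(v>190)&(v<250)).astype(np.uint8)
n,l,st,ce=cv2.connectedComponentsWithStats(G)
for i in range(1,n):
    if st[i,4]<200: continue
    k=l==i;Q=onz("top",np.c_[u[k],v[k]],0.05)[:,:2];r=cv2.minAreaRect(Q.astype(np.float32)*1000);print("g",st[i],r,cv2.boxPoints(r).round(1).tolist())
B=(C[...,2]>.005)&(u>360)&(u<490)&(v>188)&(v<300)
Q=onz("top",np.c_[u[B],v[B]],0.01)[:,:2];r=cv2.minAreaRect(Q.astype(np.float32)*1000);print("rack",r)
```

```text
blade 218 (511.6855773925781, 232.96768188476562) (71.27546691894531, 23.02203941345215) 15.713289260864258
[0.51201378 0.23313719] [-0.96128043 -0.27557202] -164.00389418134867 tip [0.4774014 0.2232148] back [0.54597438 0.24287274] 0.023174354293780973
shelf ((622.2543334960938, 245.8468017578125), (150.6824951171875, 249.8461151123047), 11.1123046875) [[524. 354.]
 [572. 109.]
 [720. 138.]
 [672. 383.]]
g [437 194  30  43 951] ((618.3358764648438, -331.88177490234375), (109.81529235839844, 63.578495025634766), 7.488797664642334) [[559.7999877929688, -307.5], [568.0, -370.6000061035156], [676.9000244140625, -356.20001220703125], [668.5999755859375, -293.20001220703125]]
g [409 198  30  43 955] ((608.3074340820312, -257.1475524902344), (110.14168548583984, 62.809295654296875), 7.542201519012451) [[549.5999755859375, -233.1999969482422], [557.7999877929688, -295.5], [667.0, -281.1000061035156], [658.7999877929688, -218.8000030517578]]
g [381 201  29  44 955] ((598.6141357421875, -181.98602294921875), (109.63232421875, 62.71107864379883), 7.650591850280762) [[540.0999755859375, -158.1999969482422], [548.5, -220.39999389648438], [657.0999755859375, -205.8000030517578], [648.7999877929688, -143.60000610351562]]
rack ((545.642822265625, -267.5914306640625), (302.3492736816406, 347.6888122558594), 0.023364322260022163)
```

```bash
cat > d.py <<'E'
import sys
from h import *
# usage: d.py x y z yawdeg  [more targets] -> tool-frame deltas (cm, rad)
s=read_state();M=R.from_rotvec(s["orientation"]).as_matrix()
yaw=np.degrees(np.arctan2(M[1,0],M[0,0]))
print("t",round(s["t"],2),"pos",s["tool_pos"].round(4),"yaw",yaw.round(2),"zaxis",M[:,2].round(4),"q",s["q"].round(2),"F",s["force"].round(1),"op",round(s["opening"],4))
a=list(map(float,sys.argv[1:]))
for i in range(0,len(a),4):
    x,y,z,w=a[i:i+4]; dp=M.T@(np.array([x,y,z])-s["tool_pos"])*100
    print((dp.round(2).tolist(),round(float(-np.radians(w-yaw)),4)))
E
python3 d.py 0.40 -0.2 0.23 -74 0.506 0.231 0.2 -74
```

```text
t 0.1 pos [ 0.1325 -0.5847  0.2287] yaw -77.23 zaxis [-2.0e-04  1.6e-03 -1.0e+00] q [-1.43  0.13  1.49  0.    1.52 -0.09] F [ 0.7  0.5 -0.1] op 0.0927
([-31.61, -34.59, -0.07], -0.0564)
([-71.29, -54.45, 2.99], -0.0564)
```

play_rows:
  increments:
    - [[-31.6,-34.6,0,-0.056],[-31.6,-34.6,0,-0.056],[-31.6,-34.6,0,-0.056],[-31.6,-34.6,0,-0.056],[-31.6,-34.6,0,-0.056]]
  jaw: 6
  squeeze: 30

```text
t: 0.6
tool_pos: [0.2758, -0.3779, 0.2289]
orientation: [-2.507, 1.891, 0.003]
force: [1.6, -1.3, 0.1]
opening: 0.0611
```

```bash
python3 d.py 0.40 -0.2 0.23 -74 0.506 0.231 0.2 -74
```

```text
t 0.6 pos [ 0.2758 -0.3779  0.2289] yaw -74.05 zaxis [-4.0e-04  2.2e-03 -1.0e+00] q [-1.05 -0.23  1.84  0.    1.54  0.24] F [ 1.6 -1.3  0.1] op 0.0611
([-13.69, -16.83, -0.07], -0.0009)
([-52.22, -38.86, 3.02], -0.0009)
```

play_rows:
  increments:
    - [[-13.7,-16.8,0,0],[-13.7,-16.8,0,0],[-13.7,-16.8,0,0],[-13.7,-16.8,0,0],[-52.2,-38.9,3,0]]

```text
t: 1.1
tool_pos: [0.4031, -0.1655, 0.2263]
orientation: [-2.507, 1.891, 0.001]
force: [0.7, 0.9, 0.0]
opening: 0.0596
```

```bash
python3 d.py 0.506 0.231 0.2 -74
```

```text
t 1.1 pos [ 0.4031 -0.1655  0.2263] yaw -74.06 zaxis [ 7.0e-04  1.9e-03 -1.0e+00] q [-0.51 -0.33  1.92  0.    1.55  0.78] F [0.7 0.9 0. ] op 0.0596
([-35.29, -20.78, 2.71], -0.001)
```

play_rows:
  increments:
    - [[-35.3,-20.8,2.7,0],[-35.3,-20.8,2.7,0],[-35.3,-20.8,2.7,0],[-35.3,-20.8,2.7,0],[-35.3,-20.8,2.7,0]]

```text
t: 1.6
tool_pos: [0.4649, 0.0763, 0.2101]
orientation: [-2.507, 1.891, 0.001]
force: [0.6, -0.1, -0.6]
opening: 0.0598
```

play_rows:
  increments:
    - [[-11.8,-6.9,0.9,0],[-11.8,-6.9,0.9,0],[-11.8,-6.9,0.9,0],[-11.8,-6.9,0.9,0],[-11.8,-6.9,0.9,0]]

```text
t: 2.1
tool_pos: [0.4982, 0.2093, 0.2005]
orientation: [-2.51, 1.889, 0.002]
force: [-0.5, -0.5, -0.1]
opening: 0.0599
```

```bash
python3 d.py 0.506 0.231 0.015 -74 0.506 0.231 0.05 -74
```

```text
t 2.1 pos [0.4982 0.2093 0.2005] yaw -73.93 zaxis [-1.e-03  9.e-04 -1.e+00] q [ 0.3  -0.01  1.69  0.    1.46  1.59] F [-0.5 -0.5 -0.1] op 0.0599
([-1.85, -1.36, 18.55], 0.0013)
([-1.85, -1.36, 15.05], 0.0013)
```

play_rows:
  increments:
    - [[-1.85,-1.35,3,0],[-1.85,-1.35,7,0],[-1.85,-1.35,11,0],[-1.85,-1.35,14,0],[-1.85,-1.35,14,0]]

```text
t: 2.6
tool_pos: [0.502, 0.228, 0.0555]
orientation: [2.502, -1.886, -0.01]
force: [-0.6, -1.0, 0.1]
opening: 0.06
```

```bash
python3 d.py 0.506 0.231 0.015 -74
python3 - <<'E'
from h import *
p,d=read_camera("top");cv2.imwrite("pics/t1.png",cv2.resize(p[165:305,170:330],None,fx=4,fy=4))
p,d=read_camera("scene");cv2.imwrite("pics/s1.png",cv2.resize(p[220:400,300:480],None,fx=3,fy=3))
E
```

```text
t 2.6 pos [0.502  0.228  0.0555] yaw -74.02 zaxis [-0.0097 -0.0025 -0.9999] q [0.33 0.16 1.78 0.   1.21 1.62] F [-0.6 -1.   0.1] op 0.06
([-0.18, -0.51, 4.05], -0.0004)
```

View pics/s1.png

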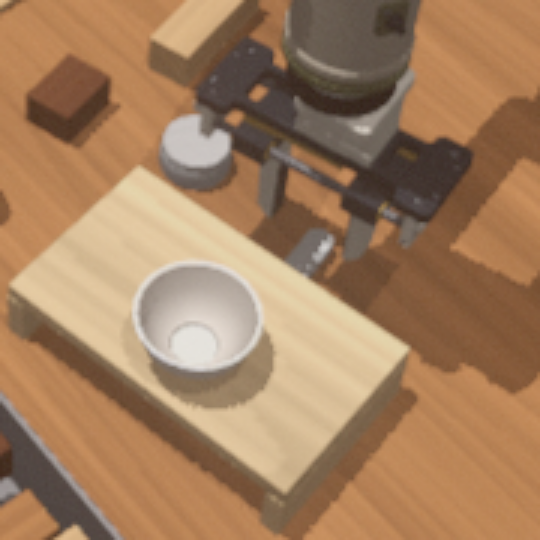

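The fingers (crop 270,185 and 360,235) straddle the blade (315,245), and there is clear space to the tin and the shelf. I'll descend and close.

play_rows:
  increments:
    - [[-0.2,-0.3,1.5,0],[-0.2,-0.3,3,0],[-0.2,-0.3,4,0],[-0.2,-0.3,4,0],[-0.2,-0.3,4,0]]

```text
t: 3.2
tool_pos: [0.5078, 0.2325, 0.0206]
orientation: [2.508, -1.89, -0.003]
force: [0.5, 0.6, 1.1]
opening: 0.0597
```

```bash
python3 d.py 0.504 0.231 0.015 -74
```

```text
t 3.2 pos [0.5078 0.2325 0.0206] yaw -73.99 zaxis [-0.0027  0.     -1.    ] q [0.34 0.22 1.79 0.   1.13 1.63] F [0.5 0.6 1.1] op 0.0597
([0.04, 0.4, 0.56], 0.0001)
```

play_rows:
  increments:
    - [[0,0.3,0.5,0],[0,0.3,0.5,0],[0,0.3,0.5,0]]

```text
t: 3.5
tool_pos: [0.5048, 0.2317, 0.0157]
orientation: [2.508, -1.889, -0.003]
force: [0.9, 0.0, 0.1]
opening: 0.0598
```

play_rows:
  increments:
    - [[0,0,0,0],[0,0,0,0],[0,0,0,0],[0,0,0,0],[0,0,0,0]]
  jaw: 0

```text
t: 4.0
tool_pos: [0.5048, 0.2316, 0.0157]
orientation: [2.508, -1.89, -0.003]
force: [0.1, 0.1, 1.0]
opening: 0.0245
```

```bash
python3 d.py 0.504 0.231 0.015 -74
```

```text
t 4.0 pos [0.5048 0.2316 0.0157] yaw -73.99 zaxis [-0.0026  0.     -1.    ] q [0.34 0.22 1.8  0.   1.12 1.63] F [0.1 0.1 1. ] op 0.0245
([0.04, 0.1, 0.07], 0.0002)
```

play_rows:
  increments:
    - [[0,0,0,0],[0,0.5,0,0],[0,1.5,0,0],[0,2.5,0,0],[0,3.5,0,0]]

```text
t: 4.5
tool_pos: [0.47, 0.2217, 0.0157]
orientation: [2.508, -1.889, -0.004]
force: [1.3, -1.5, -0.7]
opening: 0.0215
```

play_rows:
  increments:
    - [[0,1,0,0],[0,2,0,0],[0,3,0,0],[0,4.5,0,0],[0,6,0,0]]

```text
t: 5.0
tool_pos: [0.4113, 0.2048, 0.0157]
orientation: [2.508, -1.889, -0.004]
force: [1.5, 0.7, -1.4]
opening: 0.0217
```

```bash
python3 d.py 0.346 0.186 0.0157 -74;python3 - <<'E'
from h import *
p,d=read_camera("scene");cv2.imwrite("pics/s2.png",cv2.resize(p[200:380,300:500],None,fx=3,fy=3))
E
```

```text
t 5.0 pos [0.4113 0.2048 0.0157] yaw -73.99 zaxis [-3.1e-03 -1.0e-04 -1.0e+00] q [ 0.35 -0.02  2.06  0.    1.11  1.64] F [ 1.5  0.7 -1.4] op 0.0217
([0.01, 6.8, 0.02], 0.0002)
```

View pics/s2.png

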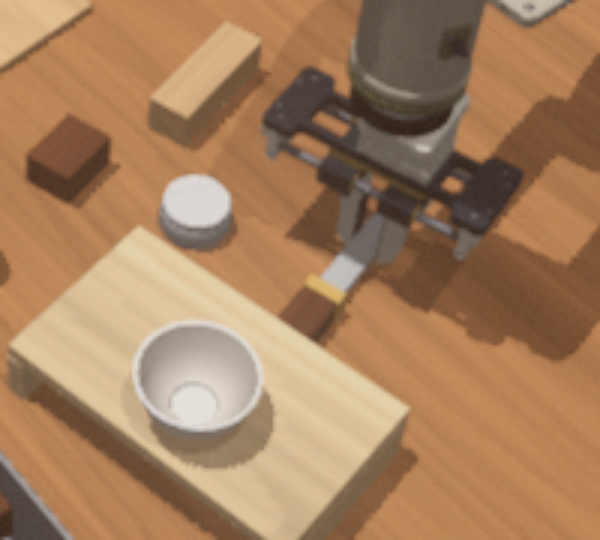

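The collar (crop 325,290) and part of the handle (310,310) are already out, in line with the grip. I'll keep dragging.

play_rows:
  increments:
    - [[0,1.2,0,0],[0,2.4,0,0],[0,3.6,0,0],[0,4.8,0,0],[0,6,0,0]]

```text
t: 5.55
tool_pos: [0.3512, 0.1876, 0.0157]
orientation: [2.507, -1.888, -0.005]
force: [0.4, -0.4, 0.3]
opening: 0.0214
```

play_rows:
  increments:
    - [[0,0.8,0,0],[0,1.3,0,0],[0,1.3,0,0]]

```text
t: 5.85
tool_pos: [0.338, 0.1838, 0.0156]
orientation: [2.506, -1.887, -0.006]
force: [-1.3, 0.3, 0.7]
opening: 0.0212
```

```bash
python3 d.py 0.346 0.186 0.0157 -74;python3 - <<'E'
from h import *
p,d=read_camera("scene");cv2.imwrite("pics/s3.png",cv2.resize(p[200:380,300:500],None,fx=3,fy=3))
p,d=read_camera("top");cv2.imwrite("pics/t3.png",cv2.resize(p[165:345,150:350],None,fx=3,fy=3))
E
```

```text
t 5.85 pos [0.338  0.1838 0.0156] yaw -73.96 zaxis [-5.5e-03 -9.0e-04 -1.0e+00] q [ 0.36 -0.25  2.26  0.    1.13  1.65] F [-1.3  0.3  0.7] op 0.0212
([0.01, -0.83, -0.01], 0.0006)
```

View pics/s3.png

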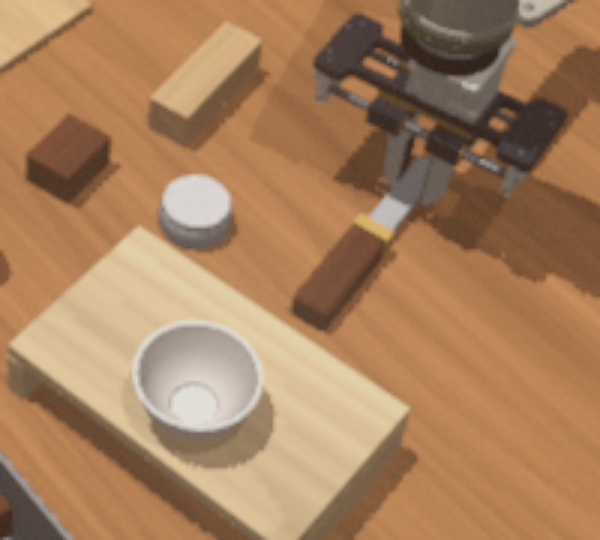

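View pics/t3.png

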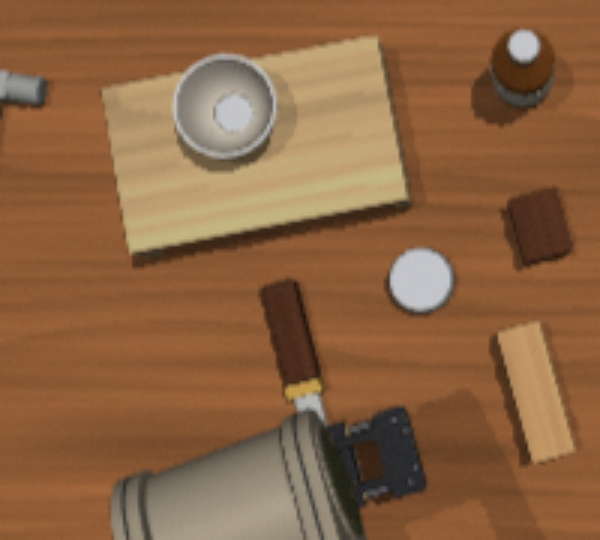

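play_rows:
  increments:
    - [[0,0,0,0],[0,0,0,0],[0,0,0,0]]
  jaw: 6

```text
t: 6.25
tool_pos: [0.3389, 0.1841, 0.0158]
orientation: [2.507, -1.888, -0.005]
force: [0.4, 0.7, 0.2]
opening: 0.041
```

play_rows:
  increments:
    - [[0,0,-2,0],[0,0,-5,0],[0,0,-8,0],[0,-2,-8,0]]

```text
t: 6.65
tool_pos: [0.3609, 0.1907, 0.1004]
orientation: [-2.507, 1.888, -0.001]
force: [-0.2, 0.4, -0.2]
opening: 0.0598
```

```bash
cat > meas.py <<'E'
from h import *
import sys
tag=sys.argv[1]
p,d=read_camera("top"); cv2.imwrite(f"pics/{tag}.png",cv2.resize(p[165:345,150:350],None,fx=3,fy=3))
hsv=cv2.cvtColor(p,cv2.COLOR_BGR2HSV);v,u=np.mgrid[:480,:640]
box=(u>225)&(u<275)&(v>245)&(v<320)
m=(box&(p.max(2)<95)&(p[...,2].astype(int)-p[...,0]>15)).astype(np.uint8)
n,l,st,_=cv2.connectedComponentsWithStats(m);i=1+st[1:,4].argmax();k=l==i
P=onz("top",np.c_[u[k],v[k]],.026)[:,:2];r=cv2.minAreaRect(P.astype(np.float32)*1000);print("handle",st[i],r)
b=box&(hsv[...,0]>18)&(hsv[...,0]<32)&(hsv[...,1]>120)&(hsv[...,2]>140)
if b.sum():
  P=onz("top",np.c_[u[b],v[b]],.026)[:,:2];print("brass",b.sum(),P.mean(0),cv2.minAreaRect(P.astype(np.float32)*1000))
E
python3 meas.py t4;python3 d.py 0.426 0.209 0.06 -74
```

```text
handle [234 258  23  40 478] ((451.75653076171875, 217.55136108398438), (57.89411163330078, 105.85848999023438), 87.66452026367188)
brass 43 [0.4084542  0.20212961] ((408.6445007324219, 203.0506134033203), (11.512794494628906, 26.787212371826172), 11.315240859985352)
t 6.7 pos [0.3633 0.1912 0.0991] yaw -73.98 zaxis [ 0.0034  0.0023 -1.    ] q [ 0.36 -0.31  2.14  0.    1.3   1.65] F [-0.3 -0.4  0.8] op 0.0601
([0.02, -6.5, 3.93], 0.0003)
```

View pics/t4.png

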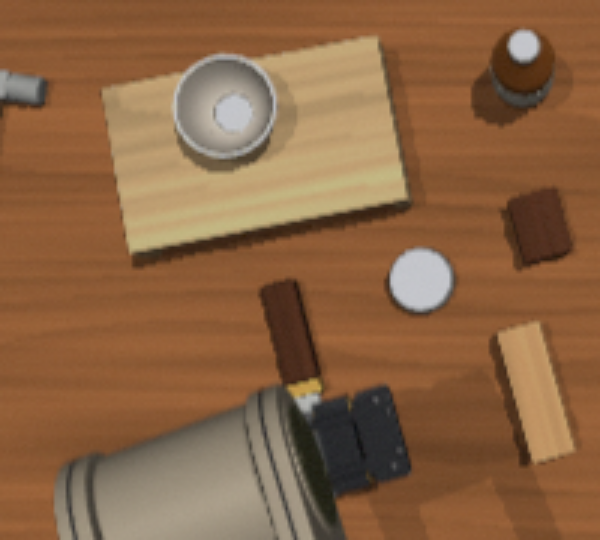

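play_rows:
  increments:
    - [[0,-3,0,0],[0,-6.5,1,0],[0,-6.5,4,0],[0,-6.5,6,0],[0,-6.5,6,0]]

```text
t: 7.2
tool_pos: [0.4229, 0.2081, 0.0356]
orientation: [2.507, -1.889, -0.004]
force: [-0.3, 0.6, -0.0]
opening: 0.0602
```

```bash
python3 d.py 0.426 0.209 0.017 -74
```

```text
t 7.2 pos [0.4229 0.2081 0.0356] yaw -73.99 zaxis [-3.5e-03 -2.0e-04 -1.0e+00] q [ 0.35 -0.02  2.02  0.    1.15  1.64] F [-0.3  0.6 -0. ] op 0.0602
([-0.0, -0.33, 1.86], 0.0002)
```

play_rows:
  increments:
    - [[0,-0.3,1.2,0],[0,-0.3,1.85,0],[0,-0.3,1.85,0],[0,-0.3,1.85,0]]

```text
t: 7.6
tool_pos: [0.426, 0.209, 0.0178]
orientation: [2.508, -1.889, -0.004]
force: [0.5, -0.7, 0.7]
opening: 0.0601
```

play_rows:
  increments:
    - [[0,0,0,0],[0,0,0,0],[0,0,0,0],[0,0,0,0],[0,0,0,0]]
  jaw: 0
  squeeze: 40

```text
t: 8.1
tool_pos: [0.4263, 0.209, 0.0181]
orientation: [2.508, -1.889, -0.003]
force: [-1.0, 0.2, 2.7]
opening: 0.0318
```

```bash
python3 d.py 0.426 0.209 0.017 -74
```

```text
t 8.1 pos [0.4263 0.209  0.0181] yaw -73.98 zaxis [-0.0024  0.     -1.    ] q [0.35 0.01 2.02 0.   1.11 1.64] F [-1.   0.2  2.7] op 0.0318
([-0.01, 0.03, 0.11], 0.0003)
```

play_rows:
  increments:
    - [[0,0,-1,0],[0,0,-3,0],[0,0,-6,0],[0,0,-9,0],[0,0,-12,0]]

```text
t: 8.6
tool_pos: [0.426, 0.2089, 0.1394]
orientation: [2.508, -1.889, -0.004]
force: [0.5, -0.7, -2.5]
opening: 0.0317
```

```bash
python3 d.py 0.406 -0.2075 0.14 97.55;python3 - <<'E'
from h import *
p,d=read_camera("scene");cv2.imwrite("pics/s5.png",cv2.resize(p[180:360,300:500],None,fx=3,fy=3))
E
```

```text
t 8.6 pos [0.426  0.2089 0.1394] yaw -73.98 zaxis [-3.2e-03 -2.0e-04 -1.0e+00] q [ 0.35 -0.15  1.93  0.    1.36  1.64] F [ 0.5 -0.7 -2.5] op 0.0317
([39.47, 13.41, -0.04], -2.9938)
```

View pics/s5.png

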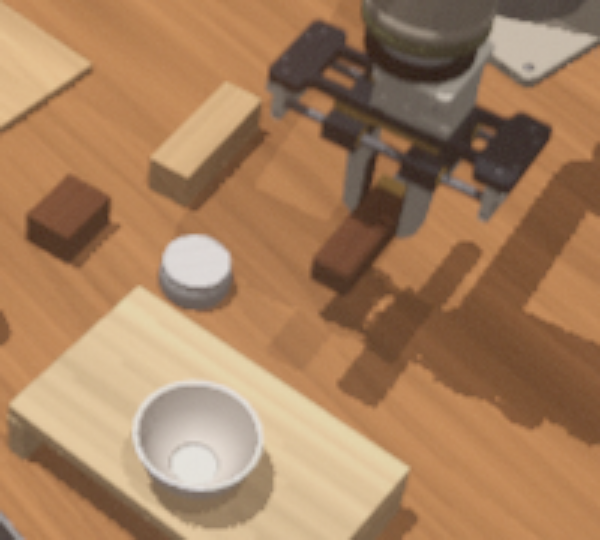

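play_rows:
  increments:
    - [[1,0.3,0,-0.07],[3,1,0,-0.2],[5,1.7,0,-0.34],[7,2.4,0,-0.48],[9,3,0,-0.62]]

```text
t: 9.15
tool_pos: [0.4244, 0.1144, 0.1448]
orientation: [-2.966, 1.024, -0.004]
force: [0.5, 0.1, -2.3]
opening: 0.0314
```

```bash
python3 d.py 0.406 -0.2075 0.14 97.55
```

```text
t 9.15 pos [0.4244 0.1144 0.1448] yaw -38.11 zaxis [ 0.0035  0.0024 -1.    ] q [ 0.15 -0.27  2.02  0.    1.38  0.81] F [ 0.5  0.1 -2.3] op 0.0314
([18.42, 26.47, 0.4], -2.3677)
```

play_rows:
  increments:
    - [[1,1.5,0,-0.14],[2,3,0,-0.28],[3,4.5,0,-0.42],[4,6,0,-0.56],[5,7.5,0,-0.7]]

```text
t: 9.65
tool_pos: [0.417, 0.0239, 0.1445]
orientation: [-3.138, -0.064, -0.005]
force: [0.5, 0.0, -1.5]
opening: 0.0316
```

```bash
python3 d.py 0.406 -0.2075 0.14 97.55
```

```text
t 9.65 pos [0.417  0.0239 0.1445] yaw 2.33 zaxis [ 0.0031  0.0026 -1.    ] q [-0.07 -0.33  2.08  0.    1.4  -0.11] F [ 0.5  0.  -1.5] op 0.0316
([-2.05, 23.08, 0.39], -1.6619)
```

play_rows:
  increments:
    - [[-0.2,2,0,-0.14],[-0.4,4,0,-0.28],[-0.6,6,0,-0.42],[-0.8,8,0,-0.56],[-1,10,0,-0.7]]

```text
t: 10.15
tool_pos: [0.4107, -0.077, 0.1442]
orientation: [-2.924, -1.145, -0.006]
force: [0.4, -0.1, -2.3]
opening: 0.0315
```

```bash
python3 d.py 0.406 -0.2075 0.14 97.55
```

```text
t 10.15 pos [ 0.4107 -0.077   0.1442] yaw 42.77 zaxis [ 0.0029  0.0028 -1.    ] q [-0.31 -0.33  2.08  0.    1.4  -1.06] F [ 0.4 -0.1 -2.3] op 0.0315
([-9.21, 9.26, 0.38], -0.9561)
```

play_rows:
  increments:
    - [[-1.3,1.3,0,-0.14],[-2.6,2.6,0,-0.28],[-4,4,0,-0.42],[-5.3,5.3,0,-0.56],[-6.6,6.6,0,-0.7]]

```text
t: 10.65
tool_pos: [0.4067, -0.1709, 0.1438]
orientation: [-2.349, -2.085, -0.006]
force: [0.5, -0.7, -2.4]
opening: 0.0317
```

```bash
python3 d.py 0.406 -0.2075 0.14 97.55
```

```text
t 10.65 pos [ 0.4067 -0.1709  0.1438] yaw 83.2 zaxis [ 0.0025  0.0031 -1.    ] q [-0.52 -0.26  2.02  0.    1.38 -1.97] F [ 0.5 -0.7 -2.4] op 0.0317
([-3.64, 0.36, 0.37], -0.2504)
```

play_rows:
  increments:
    - [[-1.5,0.1,0,-0.1],[-3,0.3,0.2,-0.2],[-3.6,0.4,0.4,-0.25],[-3.6,0.4,0.4,-0.25],[-3.6,0.4,0.4,-0.25]]

```text
t: 11.15
tool_pos: [0.4061, -0.2068, 0.1395]
orientation: [-2.073, -2.36, -0.006]
force: [0.2, -0.6, -2.3]
opening: 0.0315
```

```bash
python3 d.py 0.406 -0.2075 0.14 97.55;python3 - <<'E'
from h import *
p,d=read_camera("scene");cv2.imwrite("pics/s6.png",cv2.resize(p[80:280,170:400],None,fx=3,fy=3));cv2.imwrite("s6.png",p);np.save("s6.npy",d)
p,d=read_camera("top");cv2.imwrite("pics/t6.png",cv2.resize(p[165:345,330:530],None,fx=3,fy=3));cv2.imwrite("t6.png",p);np.save("t6.npy",d)
E
```

```text
t 11.15 pos [ 0.4061 -0.2068  0.1395] yaw 97.41 zaxis [ 0.002   0.0037 -1.    ] q [-0.59 -0.21  1.98  0.    1.37 -2.29] F [ 0.2 -0.6 -2.3] op 0.0315
([-0.07, -0.02, -0.05], -0.0024)
```

View pics/s6.png

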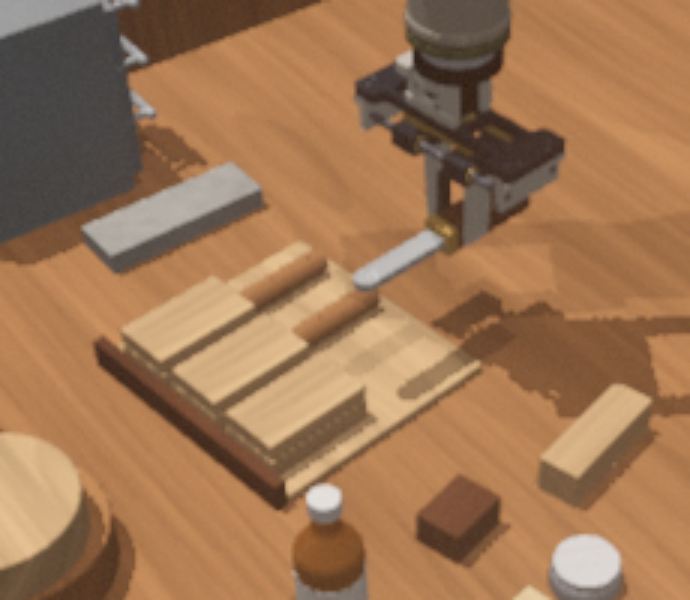

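View pics/t6.png

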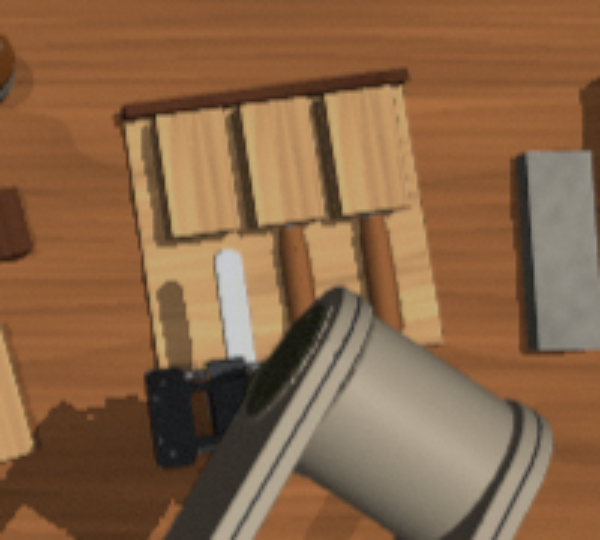

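Run:
```python
from h import *
p=cv2.imread("t6.png");d=np.load("t6.npy");C=cloud("top",d);hsv=cv2.cvtColor(p,cv2.COLOR_BGR2HSV)
v,u=np.mgrid[:480,:640]
m=((u>398)&(u<418)&(v>244)&(v<290)&(hsv[...,1]<60)&(hsv[...,2]>110)&(C[...,2]>.1)).astype(np.uint8)
n,l,st,_=cv2.connectedComponentsWithStats(m);i=1+st[1:,4].argmax();m=l==i
print(m.sum(), np.percentile(C[m][:,2],[5,50,95]))
# z slope along blade
c=C[m];t=c[:,0];print("zslope",np.polyfit(t,c[:,2],1))
P=onz("top",np.c_[u[m],v[m]],.1385)[:,:2]
r=cv2.minAreaRect(P.astype(np.float32)*1000);print(r)
mu=P.mean(0);w,V=np.linalg.eigh(np.cov((P-mu).T));ax=V[:,1]*np.sign(V[0,1]);tt=(P-mu)@ax
print("yaw",np.degrees(np.arctan2(ax[1],ax[0])),"mean",mu,"tip",mu+ax*tt.max(),"len",np.ptp(tt))
F=np.array([.5443,-.1893]);g=np.radians(7.55);e=np.array([np.cos(g),np.sin(g)]);nn=np.array([-e[1],e[0]])
T=read_state()["tool_pos"][:2]
for q in(mu,mu+ax*tt.max(),T): print("in guard",(q-F)@e,(q-F)@nn)
```

```text
329 [0.13514916 0.13866445 0.14201472]
zslope [-0.3968226   0.33841762]
((479.03009033203125, -195.73995971679688), (91.89803314208984, 22.354753494262695), 6.77262544631958)
yaw 7.438767892765255 mean [ 0.47889712 -0.19596368] tip [ 0.52461696 -0.18999425] len 0.09200382781869829
in guard -0.06571141993748515 0.001987461997398957
in guard -0.019603618219469973 0.0018979497430618353
in guard -0.13903497450031402 0.0009177683681096389
```

```bash
python3 - <<'E'
from h import *
p=cv2.imread("t6.png");d=np.load("t6.npy");C=cloud("top",d);hsv=cv2.cvtColor(p,cv2.COLOR_BGR2HSV)
v,u=np.mgrid[:480,:640]
m=(u>398)&(u<418)&(v>244)&(v<290)&(hsv[...,1]<60)&(hsv[...,2]>110)&(C[...,2]>.1)
for a in range(248,288,4):
    k=m&(v>=a)&(v<a+4); print(a,k.sum(),np.median(C[k][:,2]).round(4),np.median(C[k][:,0]).round(3))
B=(u>375)&(u<392)&(v>250)&(v<258); print("board",np.median(C[B],axis=0))
E
python3 d.py 0.4066 -0.2087 0.06 97.6 0.4066 -0.2087 0.0295 97.6
```

```text
248 24 0.1376 0.52
252 36 0.1389 0.51
256 38 0.1387 0.5
260 36 0.139 0.492
264 38 0.1384 0.481
268 36 0.1388 0.472
272 38 0.1392 0.462
276 36 0.1384 0.453
280 38 0.1382 0.444
284 9 0.1386 0.437
board [ 0.51649196 -0.15534279  0.00957063]
t 11.25 pos [ 0.4063 -0.2067  0.1397] yaw 97.47 zaxis [ 0.0024  0.0033 -1.    ] q [-0.59 -0.21  1.98  0.    1.37 -2.29] F [ 0.5 -0.3 -2.3] op 0.0317
([-0.23, -0.02, 7.97], -0.0022)
([-0.24, -0.03, 11.02], -0.0022)
```

play_rows:
  increments:
    - [[-0.2,0,2,0],[-0.2,0,5,0],[-0.2,0,8,0],[-0.2,0,8.5,0],[-0.2,0,8.5,0]]

```text
t: 11.75
tool_pos: [0.4061, -0.2075, 0.0541]
orientation: [-2.07, -2.359, -0.006]
force: [0.7, -0.8, -2.7]
opening: 0.0319
```

```bash
python3 d.py 0.4066 -0.2087 0.0295 97.6
```

```text
t 11.75 pos [ 0.4061 -0.2075  0.0541] yaw 97.47 zaxis [ 4.0e-04  4.8e-03 -1.0e+00] q [-0.59 -0.1   2.05  0.    1.19 -2.29] F [ 0.7 -0.8 -2.7] op 0.0319
([-0.14, 0.03, 2.46], -0.0022)
```

play_rows:
  increments:
    - [[-0.1,0,1,0],[-0.1,0,2,0],[-0.1,0,2.4,0],[-0.1,0,2.4,0]]

```text
t: 12.15
tool_pos: [0.4058, -0.2081, 0.0295]
orientation: [-2.069, -2.358, -0.006]
force: [-0.8, -1.3, -2.1]
opening: 0.0318
```

```bash
python3 d.py 0.4066 -0.2087 0.0295 97.6;python3 - <<'E'
from h import *
p,d=read_camera("scene");cv2.imwrite("pics/s7.png",cv2.resize(p[80:280,170:400],None,fx=3,fy=3))
p,d=read_camera("top");C=cloud("top",d);hsv=cv2.cvtColor(p,cv2.COLOR_BGR2HSV)
cv2.imwrite("pics/t7.png",cv2.resize(p[180:320,360:500],None,fx=4,fy=4))
v,u=np.mgrid[:480,:640]
m=((u>390)&(u<420)&(v>235)&(v<290)&(hsv[...,1]<60)&(hsv[...,2]>90)).astype(np.uint8)
n,l,st,_=cv2.connectedComponentsWithStats(m);i=1+st[1:,4].argmax();m=l==i
print(m.sum(),st[i],np.median(C[m][:,2]))
P=onz("top",np.c_[u[m],v[m]],.0285)[:,:2]
r=cv2.minAreaRect(P.astype(np.float32)*1000);print(r)
mu=P.mean(0);w,V=np.linalg.eigh(np.cov((P-mu).T));ax=V[:,1]*np.sign(V[0,1]);tt=(P-mu)@ax
F=np.array([.5443,-.1893]);g=np.radians(7.55);e=np.array([np.cos(g),np.sin(g)]);nn=np.array([-e[1],e[0]])
print("yaw",np.degrees(np.arctan2(ax[1],ax[0])))
for q in(mu,mu+ax*tt.max()): print("in guard",(q-F)@e,(q-F)@nn)
E
```

```text
t 12.15 pos [ 0.4058 -0.2081  0.0295] yaw 97.47 zaxis [-6.0e-04  5.5e-03 -1.0e+00] q [-0.59 -0.06  2.07  0.    1.14 -2.29] F [-0.8 -1.3 -2.1] op 0.0318
([-0.07, 0.07, 0.0], -0.0023)
287 [395 251  12  35 287] 0.028690797682355162
((478.0697937011719, -197.51980590820312), (93.22647857666016, 23.209707260131836), 7.228349685668945)
yaw 7.740234342484167
in guard -0.06626182800027611 0.0004973995546199927
in guard -0.020078317864888885 0.0006507393301324465
```

View pics/s7.png

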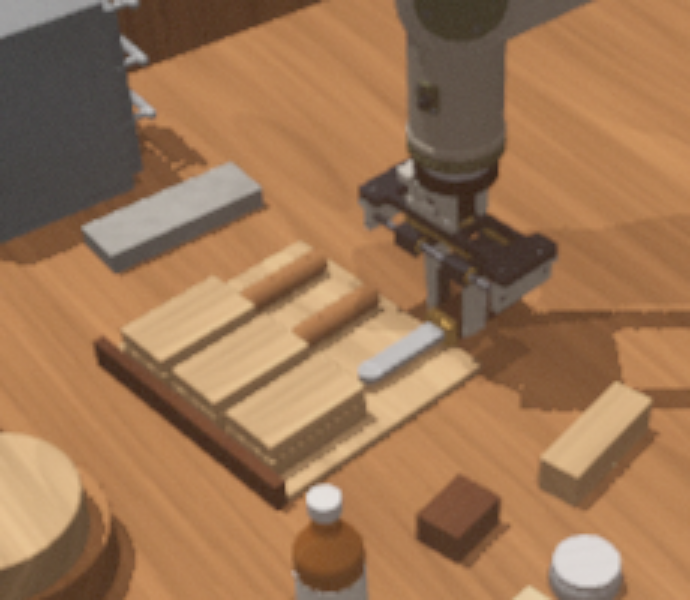

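View pics/t7.png

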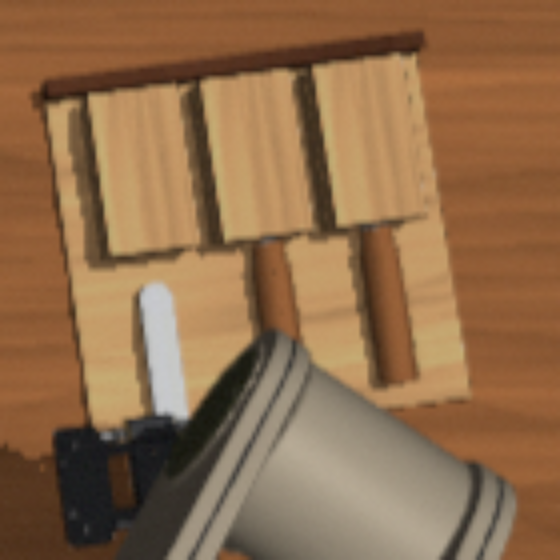

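play_rows:
  increments:
    - [[-0.05,0.8,0,0],[-0.05,1.8,0,0],[-0.05,2.8,0,0],[-0.05,3.8,0,0],[-0.05,4.5,0,0]]

```text
t: 12.75
tool_pos: [0.4523, -0.2029, 0.0305]
orientation: [-2.07, -2.36, -0.006]
force: [-0.1, 0.1, -3.5]
opening: 0.032
```

```bash
python3 d.py 0.5188 -0.1938 0.0295 97.55
```

```text
t 12.75 pos [ 0.4523 -0.2029  0.0305] yaw 97.5 zaxis [ 8.0e-04  4.7e-03 -1.0e+00] q [-0.53  0.05  1.96  0.    1.14 -2.23] F [-0.1  0.1 -3.5] op 0.032
([0.03, 6.71, 0.1], -0.0008)
```

play_rows:
  increments:
    - [[0,1,0.1,0],[0,2,0.1,0],[0,3,0.1,0],[0,4,0.1,0],[0,4.8,0.1,0]]

```text
t: 13.25
tool_pos: [0.5009, -0.1965, 0.0295]
orientation: [-2.07, -2.36, -0.006]
force: [-0.3, 0.5, -2.3]
opening: 0.0318
```

```bash
python3 d.py 0.5188 -0.1938 0.0295 97.55
```

```text
t 13.25 pos [ 0.5009 -0.1965  0.0295] yaw 97.51 zaxis [ 0.001   0.0046 -1.    ] q [-0.47  0.16  1.84  0.    1.14 -2.18] F [-0.3  0.5 -2.3] op 0.0318
([0.03, 1.81, 0.01], -0.0007)
```

play_rows:
  increments:
    - [[0,0.4,0,0],[0,0.8,0,0],[0,1.2,0,0],[0,1.5,0,0],[0,1.5,0,0]]

```text
t: 13.75
tool_pos: [0.516, -0.1945, 0.0296]
orientation: [-2.07, -2.361, -0.007]
force: [-0.0, -0.6, -2.5]
opening: 0.0318
```

```bash
python3 d.py 0.5188 -0.1938 0.0295 97.55;python3 - <<'E'
from h import *
p,d=read_camera("scene");cv2.imwrite("pics/s8.png",cv2.resize(p[130:250,190:350],None,fx=5,fy=5))
p,d=read_camera("top");cv2.imwrite("pics/t8.png",cv2.resize(p[180:320,360:500],None,fx=4,fy=4))
E
```

```text
t 13.75 pos [ 0.516  -0.1945  0.0296] yaw 97.51 zaxis [ 0.0012  0.0045 -1.    ] q [-0.46  0.19  1.8   0.01  1.15 -2.16] F [-0.  -0.6 -2.5] op 0.0318
([0.04, 0.29, 0.01], -0.0006)
```

View pics/s8.png

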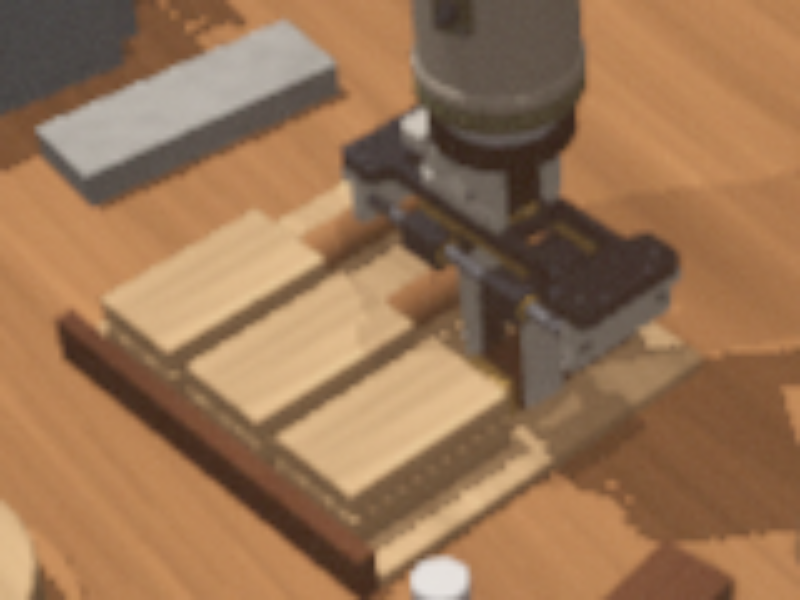

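View pics/t8.png

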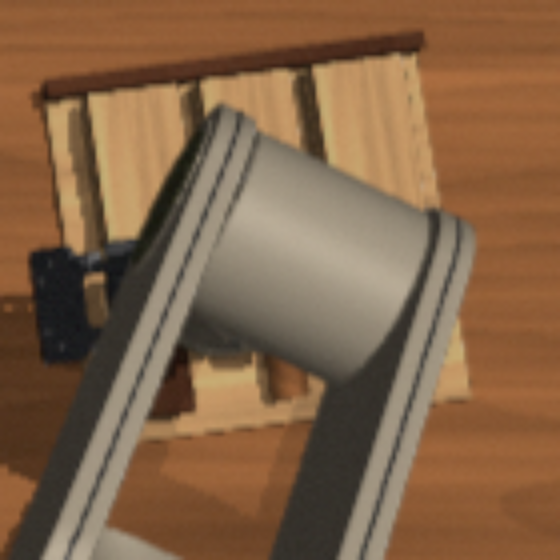

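play_rows:
  increments:
    - [[0,0.1,0.1,0],[0,0.2,0.12,0],[0,0.25,0.12,0],[0,0.25,0.12,0]]

```text
t: 14.25
tool_pos: [0.5181, -0.1942, 0.0283]
orientation: [-2.07, -2.36, -0.006]
force: [-0.0, 0.3, -2.7]
opening: 0.0315
```

```bash
python3 d.py 0.5188 -0.1938 0.0281 97.55
```

```text
t 14.25 pos [ 0.5181 -0.1942  0.0283] yaw 97.5 zaxis [ 8.0e-04  4.6e-03 -1.0e+00] q [-0.45  0.2   1.8   0.    1.15 -2.16] F [-0.   0.3 -2.7] op 0.0315
([0.03, 0.07, 0.02], -0.0008)
```

play_rows:
  increments:
    - [[0,0.1,0.02,0],[0,0.15,0.03,0],[0,0.15,0.03,0]]

```text
t: 14.55
tool_pos: [0.5199, -0.1941, 0.0282]
orientation: [-2.07, -2.361, -0.006]
force: [-0.5, -0.3, 0.5]
opening: 0.0319
```

```bash
python3 d.py 0.5188 -0.1938 0.0281 97.55
```

```text
t 14.55 pos [ 0.5199 -0.1941  0.0282] yaw 97.51 zaxis [ 0.0012  0.0044 -1.    ] q [-0.45  0.2   1.79  0.    1.15 -2.16] F [-0.5 -0.3  0.5] op 0.0319
([0.04, -0.1, 0.01], -0.0007)
```

play_rows:
  increments:
    - [[0,0.1,0,0],[0,0.1,0,0],[0,0.1,0,0]]

```text
t: 14.85
tool_pos: [0.5201, -0.1941, 0.0282]
orientation: [-2.069, -2.36, -0.005]
force: [-5.5, -0.5, 3.7]
opening: 0.0318
```

play_rows:
  increments:
    - [[0,0.1,0,0],[0,0.1,0,0],[0,0.1,0,0]]

```text
t: 15.15
tool_pos: [0.5201, -0.1941, 0.0282]
orientation: [-2.068, -2.359, -0.002]
force: [-6.4, -1.1, 4.4]
opening: 0.0318
```

play_rows:
  increments:
    - [[0,0,0,0],[0,0,0,0],[0,0,0,0],[0,0,0,0]]
  jaw: 5

```text
t: 15.55
tool_pos: [0.5204, -0.1942, 0.0284]
orientation: [-2.068, -2.359, -0.003]
force: [0.3, 0.2, -0.5]
opening: 0.0495
```

play_rows:
  increments:
    - [[0,0,-1.5,0],[0,0,-4,0],[0,0,-8,0],[0,0,-12,0],[0,0,-16,0]]

```text
t: 16.05
tool_pos: [0.5207, -0.1947, 0.1912]
orientation: [-2.069, -2.36, -0.003]
force: [1.1, 0.1, 1.1]
opening: 0.0501
```

play_rows:
  increments:
    - [[0,0,-3,0],[3,-3,-3,0],[7,-7,-3,0],[11,-11,-3,0],[15,-15,-3,0]]

```text
t: 16.55
tool_pos: [0.3666, -0.0769, 0.2227]
orientation: [-2.07, -2.36, -0.004]
force: [-0.7, 1.1, 1.1]
opening: 0.0499
```

Run:
```python
from h import *
s=read_state();print(s["t"],s["tool_pos"],s["opening"])
p,d=read_camera("scene");cv2.imwrite("pics/s9.png",cv2.resize(p[120:260,190:350],None,fx=4,fy=4))
p,d=read_camera("top");cv2.imwrite("pics/t9.png",p)
```

```text
16.55 [ 0.36663882 -0.07687176  0.22271366] 0.049902654048009996
```

View pics/s9.png

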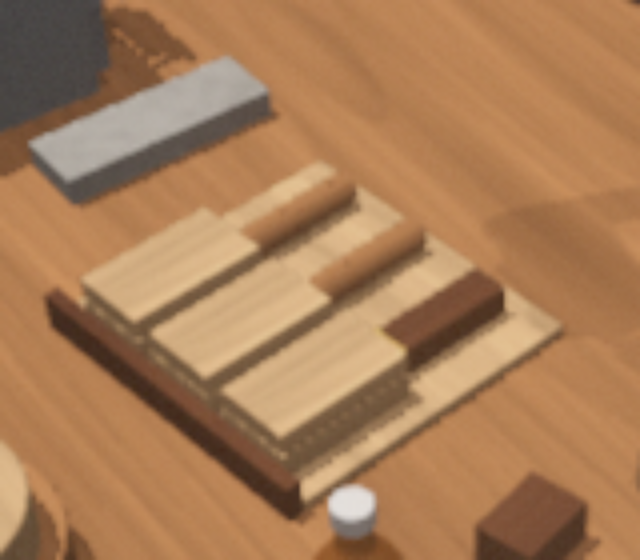

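View pics/t9.png

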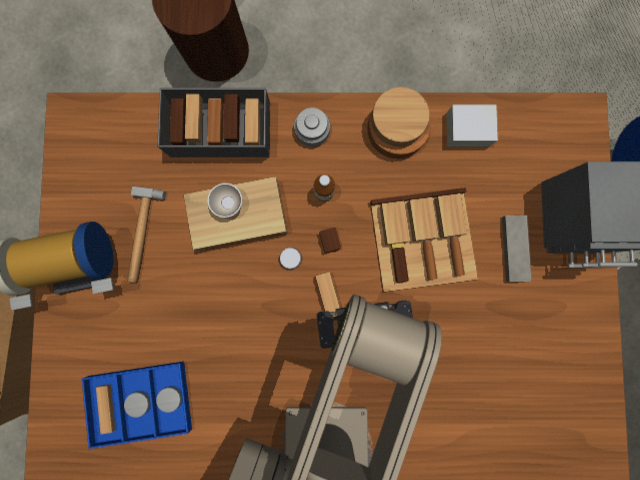

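Run:
```python
from h import *
p=cv2.imread("pics/t9.png");hsv=cv2.cvtColor(p,cv2.COLOR_BGR2HSV);v,u=np.mgrid[:480,:640]
box=(u>385)&(u<412)&(v>238)&(v<292)
F=np.array([.5443,-.1893]);g=np.radians(7.55);e=np.array([np.cos(g),np.sin(g)]);nn=np.array([-e[1],e[0]])
m=(box&(p.max(2)<95)).astype(np.uint8);n,l,st,_=cv2.connectedComponentsWithStats(m);m=l==1+st[1:,4].argmax()
b=box&(hsv[...,0]>18)&(hsv[...,0]<32)&(hsv[...,1]>150)&(hsv[...,2]>120)
for k in(m,b):
    P=onz("top",np.c_[u[k],v[k]],.036)[:,:2];Q=np.c_[(P-F)@e,(P-F)@nn]
    r=cv2.minAreaRect(Q.astype(np.float32)*1000);print(k.sum(),r,np.percentile(Q,[1,99],axis=0))
```

```text
469 ((-43.37478256225586, 4.904010772705078), (121.30545043945312, 42.81128692626953), 6.161879539489746) [[-0.10265708 -0.01335529]
 [ 0.00259119  0.02920686]]
2 ((-9.91433334350586, 3.8964734077453613), (24.113561630249023, 0.0), -97.50170135498047) [[-0.01145693 -0.00781804]
 [-0.00837174  0.01561099]]
```

Run:
```python
from h import *
p=cv2.imread("pics/t9.png");v,u=np.mgrid[:480,:640]
cv2.imwrite("pics/z9.png",cv2.resize(p[235:295,375:435],None,fx=9,fy=9,interpolation=cv2.INTER_CUBIC))
F=np.array([.5443,-.1893]);g=np.radians(7.55);e=np.array([np.cos(g),np.sin(g)]);nn=np.array([-e[1],e[0]])
for r in range(254,282,4): print(r,p[r,386:412].max(1).tolist())
```

```text
254 [195, 195, 193, 195, 129, 104, 48, 46, 76, 85, 87, 75, 73, 75, 80, 77, 81, 77, 74, 181, 194, 195, 196, 194, 195, 195]
258 [196, 194, 193, 193, 133, 112, 76, 36, 61, 84, 86, 82, 73, 74, 78, 77, 81, 76, 70, 115, 184, 191, 190, 189, 189, 186]
262 [195, 196, 195, 194, 130, 110, 111, 54, 41, 70, 83, 84, 80, 76, 77, 76, 77, 80, 73, 68, 160, 186, 189, 187, 187, 186]
266 [196, 194, 194, 195, 194, 127, 111, 77, 37, 59, 80, 82, 82, 80, 75, 73, 77, 81, 79, 74, 101, 184, 194, 192, 195, 194]
270 [191, 192, 193, 194, 193, 194, 128, 111, 57, 38, 67, 79, 82, 80, 75, 73, 78, 79, 80, 78, 69, 135, 186, 194, 194, 195]
274 [194, 196, 196, 195, 194, 194, 135, 119, 90, 41, 55, 79, 81, 83, 81, 78, 72, 76, 77, 78, 76, 79, 181, 193, 196, 194]
278 [197, 196, 196, 196, 195, 195, 195, 134, 116, 57, 27, 65, 77, 80, 82, 79, 78, 75, 75, 80, 76, 70, 116, 185, 196, 194]
```

View pics/z9.png

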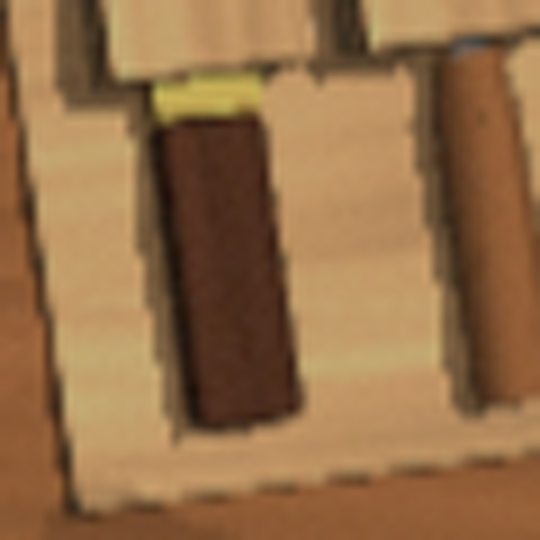

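Run:
```python
from h import *
F=np.array([.5443,-.1893]);g=np.radians(7.55);e=np.array([np.cos(g),np.sin(g)]);nn=np.array([-e[1],e[0]])
for l,r,y in[(393.6,404.5,254),(394.6,405.6,262),(395.6,406.7,270),(396.5,407.9,278)]:
    P=onz("top",[(l,y),(r,y)],.036)[:,:2]; print(((P-F)@nn).round(4),((P-F)@nn).mean().round(4),((P-F)@e).mean().round(4))
close_job()
```

```text
[ 0.0143 -0.0146] -0.0001 -0.0294
[ 0.0148 -0.0143] 0.0002 -0.0509
[ 0.0152 -0.0141] 0.0006 -0.0724
[ 0.016  -0.0141] 0.0009 -0.0938
the job is handed in; nothing more can be done
```

The scraper is put away in the empty guard, released and handed in at about 17 s of the 64 s. No verdict is reported, so the checks below are my own.

**What I did:** I gripped the scraper by its bare blade and drew it about 17 cm out from under the shelf. I then let go, took it again by the handle near the collar, lifted and turned it about 172°. I checked its alignment, slid the blade into the slot until the collar met the guard, set the handle on the rack board, released it and backed away.

**Last checks:**
- **Fully home:** pushing stopped at a contact force of about 6 N. The handle's far end is about 103–105 mm in front of the guard, which matches the handle's 105 mm length.
- **Sideways:** the handle's middle is within about 1 mm of the slot's middle.
- **In line:** the handle's middle drifts about 1 mm over 64 mm, so it is within about 1° of the slot.
- **Resting on the board:** the force reading changed from carrying the tool's weight to being supported as the handle came down.
- **Everything else:** in the last top picture the other things appear where they started, judged by eye. The gripper is clear of everything.

**A check that failed:** two automatic outlines of the handle took in its shadow or the guard's. I set those sideways and angle results aside and read the handle's edges from the image rows instead. The automatic collar check found only 2 pixels in the final picture, so I judged the collar from the picture, where it sits against the guard.

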